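Run-down check of a bench turntable

TASK

Check how freely the bench turntable runs: set the table coasting, either way round (its upright knob is there to push it by), then, without touching it, follow the coasting knob with the fingertips hovering closely over its top (about 2 to 3 cm above it, never wandering sideways off it by more than its own width) for five seconds on end while it is still clearly turning. Give it enough of a push to coast that long, but do not whirl it and handle it gently: the housing standing loose in the middle must stay standing there untouched, and the other parts on the board are to be left alone. Finish with the turntable at a standstill.

Things in the scene. Friction and masses are not known exactly. Their poses are not given: they have to be found in the camera images.
- stand: Fixed stand: tan chipboard panel 440 x 660 x 12 mm with a dark bearing drum, on which turns a round grey table 290 mm across and 12 mm thick, its upper face 52 mm above this origin. Origin: centre of the panel's underside, right below the turntable's vertical axis; z up. Does not move during a run; its place and yaw differ from run to run.
- knob_top (a point): Centre of the flat top of the knob, a plain upright aluminium cylinder 32 mm across and 70 mm tall, fixed on the grey table with its centre line 115 mm from the turntable's axis; its top is 122 mm above the stand's origin. It goes round with the table and starts at any angle. A push on its side turns the table.
- turntable (a joint): Turntable angle, rad, growing counter-clockwise from above, no end stops; 0: knob towards the stand's +x. Inertia 0.016 kg m2 (0.8 to 1.25 times that), drag 0.0018 N m s/rad, dry friction 0.0008 N m: let go at 1.6 rad/s (knob 0.18 m/s) it falls to 0.5 in about 7 s, stops after about 14 s. Following counts above 0.3 rad/s only; over 3.2 is whirling.
- housing: Brown metal housing, open at the top, 60 x 28 mm and 80 mm tall, 0.2 kg, standing loose near the middle of the grey table and turning with it. Origin: centre of its underside, z up when it stands. Not to be touched; it topples or slides if the table is jerked.
- spare_housing: Black plastic housing, 35 x 75 mm and 95 mm tall, standing loose on the panel beside the turntable. Origin: centre of its underside. To be left alone.
- hook_part: C-shaped aluminium hook, about 95 x 70 mm and 16 mm high, lying loose on the panel beside the turntable. Origin: centre of the C, on its underside. To be left alone.
- profile: U-shaped aluminium profile, 35 x 35 mm and 70 mm tall, standing loose on the panel beside the turntable, on the other side from the black housing. Origin: centre of its underside. To be left alone.

How it is judged:
By the outcome, as a careful person would: the job done as asked, in the order asked, and still so for the second after the job is handed in, with the robot touching nothing.
It also fails if it takes over 67 s, if anything falls off the work surface, if the arm or the gripper's body presses on something with over 40 N, if the wrist force passes 120 N, or if a joint passes its speed limit or range.

ROBOT

A 7-joint arm with a two-finger parallel gripper is mounted at the origin on the work surface. World frame = base frame: x ahead of the robot, y to its left, z up, the work surface at z = 0. Lengths are in m, angles in rad, forces in N, time in s.
With the tool pointing down it reaches from about 0.425 to 1.025 m from the base axis. Payload 9.4 kg.
Tool frame: the origin (TCP) lies between the finger pads, 19 mm behind the fingertips; this is the grasp point; z points along the fingers, y is the line along which they close (so a half turn about z gives the same grasp; the last joint's range is limited). The gripper opens to 85 mm and grips with 20 to 120 N. Pads are 22 mm wide; open, the fingers measure 114 mm over their backs; the gripper's body (76 mm by 85 mm) begins 54 mm behind the grasp point. The pads swing forward as they close: fully open they stand 13 mm farther back than shut.
Start: joints at [1.243, 0.599, -0.003, 1.599, 0.002, 0.943, -0.08], TCP at [0.18, -0.702, 0.25] pointing down, gripper open.
Joint ranges: [-2.57, 2.57], [-0.35, 1.97], [-1.29, 1.29], [0.11, 2.56], [-1.05, 4.19], [0.11, 1.86], [-2.63, 2.63]. Speed limits (rad/s): [2.22, 2.22, 3.01, 3.01, 3.14, 3.14, 3.14].

INTERFACE

Orientations are given as a unit quaternion [w, x, y, z].
In Python, from station import env gives the robot as it stands. The module is installed in compiled form; this text tells all that it offers.
- The arm moves only by the tool step_arm, never from a script. Its argument "series" is a list that holds one entry, the list of rows, each a list of 4 numbers: the shift along the world's x, y, z in units of 40 mm (1.0 is 40 mm), then the turn about the world's z in units of 8 degrees (1.0 is 8 degrees). In form: [[[tx, ty, tz, yaw], ...]]. A call has 1 to 12 rows; each row is the pose to reach, as a shift and turn from the pose commanded when the call began; what a row does not reach only later rows make up. A row lasts 1/10 s, in which the tool goes at most 50 mm and 8.59 degrees, less where a joint would pass 70% of its speed; a pose out of reach is approached as far as the arm can. A call with a gripper value outside its range is refused whole. "jaw" is the opening, from 0 (shut) to 1 (fully open), set as the call begins (left out, the last holds). The fingers move at their own pace and stop on an object; "squeeze" is the grip in N (left out, the last holds). Time passes only in rows, so rows that repeat a pose let the fingers close. It gives the time, the measured TCP pose, the force, the opening and the grip force at its end, in the units of the state.
- env.get_state(): the state, without advancing time (a new reading comes with each control period).
- env.camera(name): name is "side" or "top"; returns the picture (420x560x3 uint8, blue, green, red); there is no depth.
- env.get_calibration(name): a dict with "vfov" (degrees; the focal length in pixels is half the picture's height over the tangent of half this angle, whatever the lens; pixels are square), "cx", "cy" (the principal point, pixels), "cam_to_world" (4x4, takes a point from camera to world coordinates). Camera axes: x right, y down, z forward; pixel columns grow to the right and rows downward; lengths in m; the calibration is good to about 2 mm. A picture is of the moment at which its call begins. get_calibration takes no time and is no camera call.
- env.close_job(): hands the job in; it is judged then, once.
The state is a dict: "t": time; "qpos": joint angles; "qvel": joint speeds; "tau": joint torques, N m; "position": TCP position; "tcp_rot": TCP orientation; "ft_force": force on the tool from outside, world axes, zero at the start; "ft_torque": the same for the moment, N m; "gripper_width": finger opening in m; "gripper_force": force on a finger pad.
Only numpy, scipy, OpenCV 4.12 (cv2) and the standard library are available. Lean on these libraries where they do the work, as an engineer would, in place of code of your own. Each camera call takes 0.05 s, during which the arm holds its last target. There are 200 camera calls.

## Working session

There is one attempt and no reset: what is moved stays moved. The work goes in short steps, Python scripts to look and compute and a tool call to move; the robot and the scene stay as the last step left them, time stands still between calls to the robot, and variables do not carry over. Pictures are saved under pics/ and viewed, at most 10 in all, crops included, and the job is handed in when it is done.

Besides the shell and the picture viewer there is one more tool, called after "Request:" in YAML: its name, and indented under it one key for each argument. step_arm: Moves the arm, as the interface text tells. Its arguments: {"type":"object","properties":{"series":{"type":"array"},"jaw":{"type":"number"},"squeeze":{"type":"number"}},"required":["series"]}

```bash
mkdir -p pics; python3 - <<'E'
from station import env
import cv2,numpy as np
for n in("top","side"):
    im=env.camera(n);cv2.imwrite(f"pics/{n}0.png",im)
    c=env.get_calibration(n);print(n,c["vfov"],c["cx"],c["cy"],np.round(c["cam_to_world"],3).tolist(), [k for k in c])
s=env.get_state();print(s["t"],s["position"],s["tcp_rot"],s["gripper_width"])
E
```

```text
top 46.87473791022002 277.3498157185595 209.28381931501121 [[-0.007, -0.993, 0.118, 0.451], [-1.0, 0.004, -0.02, 0.063], [0.02, -0.118, -0.993, 1.183], [0.0, 0.0, 0.0, 1.0]] ['vfov', 'cx', 'cy', 'cam_to_world']
side 46.290922395723854 281.26898990773736 210.0594225111342 [[-0.999, -0.036, 0.028, 0.534], [-0.044, 0.604, -0.796, 1.066], [0.012, -0.796, -0.605, 0.897], [0.0, 0.0, 0.0, 1.0]] ['vfov', 'cx', 'cy', 'cam_to_world']
0.1 [ 0.17984587 -0.70193871  0.24918576] [-6.84501528e-04  9.92142800e-01  1.25108659e-01 -1.39784147e-04] 0.08571102766231253
```

View pics/top0.png

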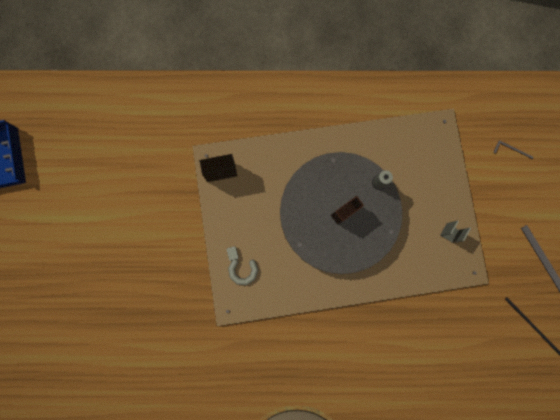

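View pics/side0.png

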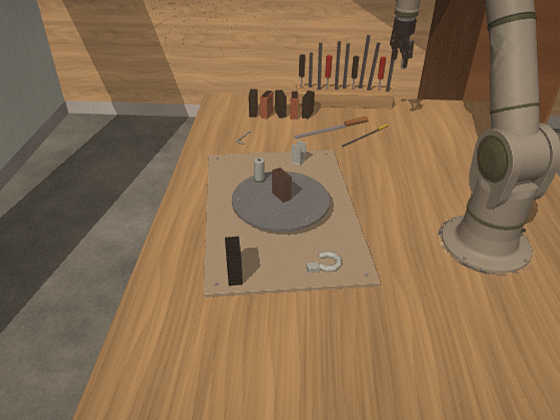

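The top view shows the table centre near (341,213), the knob top at (386,177) and the brown housing at (347,210). The black housing is at (218,168), the hook at (242,268) and the profile at (455,232). In the side view the knob top is near (259,160), and nothing hides the table. Next I'll measure these.

```bash
cat > h.py <<'E'
import cv2,numpy as np
from station import env
def ray(n,uv):
    c=env.get_calibration(n);f=210/np.tan(np.radians(c["vfov"]/2));T=np.array(c["cam_to_world"])
    uv=np.atleast_2d(uv).astype(float)
    d=np.c_[(uv-[c["cx"],c["cy"]])/f,np.ones(len(uv))]@T[:3,:3].T
    return T[:3,3],d
def plane(n,uv,z):
    o,d=ray(n,uv);return (o+d*((z-o[2])/d[:,2])[:,None])[:,:2]
def proj(n,P):
    c=env.get_calibration(n);f=210/np.tan(np.radians(c["vfov"]/2));T=np.array(c["cam_to_world"])
    p=(np.atleast_2d(P)-T[:3,3])@T[:3,:3];return p[:,:2]/p[:,2:]*f+[c["cx"],c["cy"]]
def tri(a,b):
    (o,d),(p,e)=ray("top",a),ray("side",b);d=d[0];e=e[0]
    s=np.linalg.lstsq(np.c_[d,-e],p-o,rcond=None)[0];A,B=o+s[0]*d,p+s[1]*e
    return (A+B)/2,np.linalg.norm(A-B)
E
python3 - <<'E'
from h import *
for n,box in(("top",(270,140,415,285)),("side",(225,165,340,240))):
    im=cv2.imread(f"pics/{n}0.png");x0,y0,x1,y1=box
    h=cv2.cvtColor(im,cv2.COLOR_BGR2HSV)
    m=np.zeros(h.shape[:2],np.uint8);m[y0:y1,x0:x1]=((h[...,1]<60)*255)[y0:y1,x0:x1]
    m=cv2.morphologyEx(m,cv2.MORPH_OPEN,np.ones((3,3)))
    cs=max(cv2.findContours(m,0,1)[0],key=cv2.contourArea)[:,0]
    P=plane(n,cs,.052)
    w=np.ones(len(P),bool)
    for _ in range(10):
        x=np.linalg.lstsq(np.c_[2*P[w],np.ones(w.sum())],(P[w]**2).sum(1),rcond=None)[0]
        R=np.sqrt(x[2]+x[0]**2+x[1]**2);r=np.hypot(*(P-x[:2]).T)-R;w=abs(r)<max(.004,np.median(abs(r)))
    print(n,"centre",x[:2],"R",R,w.sum(),len(P))
a=cv2.imread("pics/top0.png")[140:285,270:415];b=cv2.imread("pics/side0.png")[140:245,190:350]
cv2.imwrite("pics/crop.png",np.vstack([cv2.resize(a,(400,400))[:290,:],cv2.resize(b,(400,263))])) if 0 else cv2.imwrite("pics/crop.png",np.hstack([cv2.resize(a,None,fx=2.6,fy=2.6,interpolation=2),cv2.resize(np.pad(b,((0,40),(0,0),(0,0))),None,fx=2.6,fy=2.6,interpolation=2)]))
print("knob tri",tri((386,177),(259,160)),"profile",plane("top",(457,230),.08),"black",plane("top",(218,160),.107))
E
```

```text
top centre [ 0.57817741 -0.10938272] R 0.1418585807537615 335 344
side centre [ 0.57913151 -0.10195175] R 0.14563800964603332 193 299
knob tri (array([ 0.64854931, -0.2017178 ,  0.12069538]), np.float64(0.000365581774377326)) profile [[ 0.53184492 -0.37168019]] black [[0.69099772 0.17476572]]
```

View pics/crop.png

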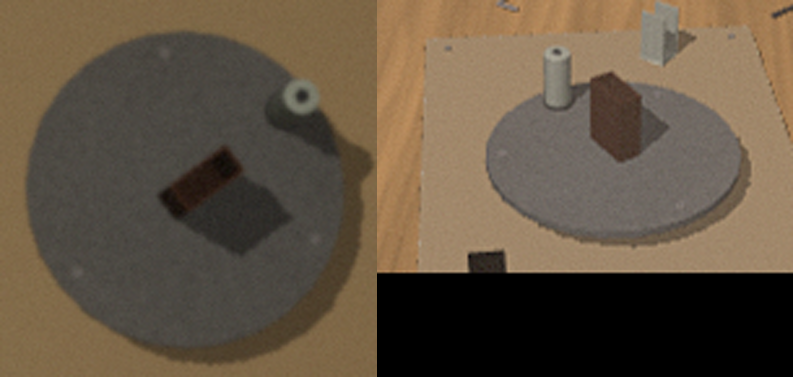

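Triangulation puts the knob top at (0.649, -0.202, 0.121), and the table centre is at about (0.5785, -0.109). The knob angle is therefore about -0.92 rad. I'll close the fingers and go above a point behind the knob for a counter-clockwise push.

Request:
step_arm:
  series:
    - [[0.4,0.45,0,0.2],[1.2,1.35,0,0.6],[2,2.25,0,1],[2.8,3.1,0,1.4],[3.6,4,0,1.7],[4.4,4.9,0,2],[5.2,5.8,0,2.3],[6,6.7,0,2.6],[6.8,7.6,0,2.8],[7.6,8.5,0,3],[8.4,9.4,0,3.2],[9.0,10.0,0,3.3]]
  jaw: 0
  squeeze: 20

```text
t: 1.3
position: [0.5419, -0.2988, 0.2498]
tcp_rot: [-0.001, 0.937, 0.35, 0.0]
ft_force: [0.3, -0.7, 0.1]
gripper_width: -0.0
gripper_force: 0.0
```

Request:
step_arm:
  series:
    - [[0.6,0.7,-0.2,0],[1.2,1.4,-0.8,0],[1.7,1.9,-1.4,0],[1.83,2.07,-1.6,0],[1.83,2.07,-1.6,0],[1.83,2.07,-1.6,0],[1.83,2.07,-1.6,0]]

```text
t: 2.0
position: [0.6124, -0.2215, 0.187]
tcp_rot: [0.001, 0.938, 0.347, 0.0]
ft_force: [-0.2, -0.2, -0.0]
gripper_width: 0.0001
gripper_force: 0.0
```

```bash
python3 - <<'E'
from h import *
s=env.get_state();print(s["t"],s["position"],s["tcp_rot"],s["gripper_width"],s["ft_force"])
ims=[env.camera("top")[100:300,240:440],env.camera("side")[60:260,190:390]]
cv2.imwrite("pics/c1.png",np.hstack([cv2.resize(i,None,fx=2,fy=2,interpolation=2) for i in ims]))
p=np.array(s["position"]);print(proj("top",[p,p-[0,0,.019]]),proj("side",[p,p-[0,0,.019]]))
E
```

```text
2.0 [ 0.61244671 -0.22149125  0.18698397] [6.84171811e-04 9.37782709e-01 3.47221998e-01 8.35331361e-05] 8.609909024513794e-05 [-0.24440556 -0.16605444 -0.02790433]
[[403.66043954 188.05512441]
 [401.17672418 189.49417351]] [[271.39896072 137.74687648]
 [271.4013241  143.3770784 ]]
```

View pics/c1.png

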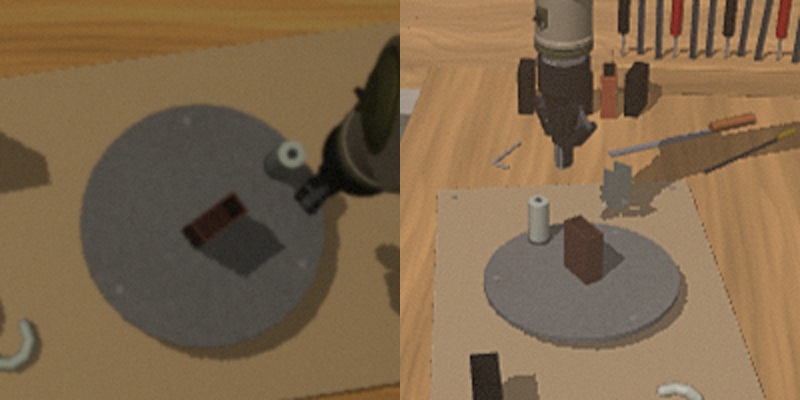

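The shut fingertips show at about row 142 in the side view. That matches 19 mm ahead of the TCP, and nothing has been disturbed. I'll descend behind the knob and compute the push arc.

Request:
step_arm:
  series:
    - [[0,0,-0.5,0],[0,0,-1.2,0],[0,0,-1.75,0],[0,0,-1.85,0],[0.1,0.04,-1.85,0],[0.2,0.08,-1.85,0],[0.2,0.08,-1.85,0],[0.2,0.08,-1.85,0]]

```text
t: 2.9
position: [0.6218, -0.2163, 0.113]
tcp_rot: [0.0, 0.937, 0.348, 0.001]
ft_force: [-0.3, -0.3, -0.6]
gripper_width: -0.0002
gripper_force: 0.0
```

```bash
cat >> h.py <<'E'
C=np.array([.5785,-.109])
def rows(cmd,phi,z,r=.115):
    phi=np.array(phi);P=np.c_[C+r*np.c_[np.cos(phi),np.sin(phi)],np.broadcast_to(z,phi.shape)]
    for u in (P-cmd)/.04: print(np.round(u,2).tolist())
E
python3 - <<'E'
from h import *
s=env.get_state();print(s["t"],s["position"],s["ft_force"])
cmd=[.6212,-.2158,.112]
d=np.array([.01,.04,.09,.16,.25,.36,.49,.64,.80,.90,.97,1.03])
rows(cmd,-1.19+d,np.array([.112]*9+[.120,.140,.166]))
E
```

```text
2.9 [ 0.62177094 -0.21634268  0.1130337 ] [-0.26803097 -0.34221869 -0.56852482]
[0.03, 0.01, 0.0]
[0.11, 0.05, 0.0]
[0.24, 0.11, 0.0]
[0.41, 0.21, 0.0]
[0.63, 0.35, 0.0]
[0.87, 0.55, 0.0]
[1.13, 0.82, 0.0]
[1.38, 1.17, 0.0]
[1.59, 1.58, 0.0]
[1.69, 1.85, 0.2]
[1.74, 2.04, 0.7]
[1.77, 2.21, 1.35]
```

Request:
step_arm:
  series:
    - [[0.03,0.01,0],[0.11,0.05,0],[0.24,0.11,0],[0.41,0.21,0],[0.63,0.35,0],[0.87,0.55,0],[1.13,0.82,0],[1.38,1.17,0],[1.59,1.58,0],[1.69,1.85,0.2],[1.74,2.04,0.7],[1.77,2.2,1.35]]

```text
invalid input
```

Request:
step_arm:
  series:
    - [[0.03,0.01,0,0],[0.11,0.05,0,0],[0.24,0.11,0,0],[0.41,0.21,0,0],[0.63,0.35,0,0],[0.87,0.55,0,0],[1.13,0.82,0,0],[1.38,1.17,0,0],[1.59,1.58,0,0],[1.69,1.85,0.2,0],[1.74,2.04,0.7,0],[1.77,2.2,1.35,0]]

```text
t: 4.1
position: [0.6916, -0.1264, 0.166]
tcp_rot: [-0.001, 0.937, 0.349, -0.001]
ft_force: [0.4, -0.2, -0.3]
gripper_width: 0.0004
gripper_force: 0.0
```

```bash
python3 - <<'E'
from h import *
s=env.get_state();print(s["t"],s["position"],s["qvel"].round(2) if hasattr(s["qvel"],"round") else s["qvel"],s["ft_force"])
for i in range(2):
  for n in("top","side"):
    print(n,env.get_state()["t"]);im=env.camera(n);cv2.imwrite(f"pics/{n}_p{i}.png",im)
ims=[cv2.imread("pics/top_p1.png")[100:300,240:440],cv2.imread("pics/side_p1.png")[60:260,190:390]]
cv2.imwrite("pics/c2.png",np.hstack([cv2.resize(i,None,fx=2,fy=2,interpolation=2) for i in ims]))
print(env.get_state()["position"],env.get_state()["t"])
E
```

```text
4.1 [ 0.691631   -0.12635091  0.16595083] [-0.06 -0.32 -0.03 -0.18 -0.07  0.47 -0.03] [ 0.41338858 -0.22638747 -0.31625465]
top 4.1
side 4.15
top 4.2
side 4.25
[ 0.69230436 -0.12754122  0.16705778] 4.3
```

View pics/c2.png

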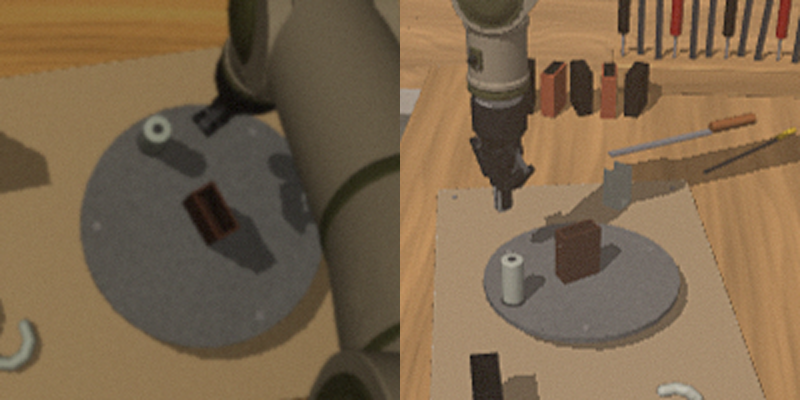

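The fingers released cleanly. The knob top is at (156,129) in the top crop, coasting ahead of the fingers, and the housing is still standing. Next I'll measure angle and speed.

```bash
cat >> h.py <<'E'
def knob(n,im):
    h=cv2.cvtColor(im,cv2.COLOR_BGR2HSV);m=(h[...,2]>115)&(h[...,1]<60)
    v,u=np.nonzero(m);P=plane(n,np.c_[u,v],.122)-C;r=np.hypot(*P.T)
    k=(r>.097)&(r<.134);P=P[k]
    if len(P)<4: return None
    # knob-top pixels nearest the median
    P=P[np.hypot(*(P-np.median(P,0)).T)<.02];c=P.mean(0)
    return len(P),np.arctan2(c[1],c[0]),np.hypot(*c)
E
python3 - <<'E'
from h import *
for f in("top0","top_p0","side0","side_p0","top_p1","side_p1"):
    print(f,knob(f.split("0")[0].split("_")[0],cv2.imread(f"pics/{f}.png")))
for n,p in(("top",(386,177)),("top_p",(318,164.5)),("side",(446,187))):
  pass
im=cv2.imread("pics/top_p1.png");print(im[160:170,312:325].max(2))
E
```

```text
top0 (75, np.float64(-0.9093350622295016), np.float64(0.11615726037874992))
top_p0 (101, np.float64(0.3731489826139774), np.float64(0.11609048118197043))
side0 (0, np.float64(nan), np.float64(nan))
side_p0 (4, np.float64(1.849116272822888), np.float64(0.10077299283946571))
top_p1 (104, np.float64(0.5357559892831509), np.float64(0.11615383974502803))
side_p1 (16, np.float64(1.8141425090131924), np.float64(0.10269583621332477))
[[ 95 112 135 140 139 135 135 136 136 137 130 117  89]
 [102 132 142 141 137 123 120 117 122 134 133 125 108]
 [120 138 142 140 118  90  78  78  99 121 132 130 125]
 [127 140 146 132 106  70  53  57  71  99 130 133 127]
 [128 140 142 130  98  64  56  51  63  91 128 135 132]
 [120 143 141 134 102  70  58  54  68  99 125 135 130]
 [116 137 143 140 124  99  84  85  97 117 134 134 124]
 [ 99 128 140 142 138 130 123 121 129 130 134 129 115]
 [ 80 107 132 138 141 140 138 140 135 138 133 113  96]
 [ 65  84 103 129 133 139 137 135 135 133 115  92  68]]h.py:27: RuntimeWarning: Mean of empty slice.
  P=P[np.hypot(*(P-np.median(P,0)).T)<.02];c=P.mean(0)
  ret = um.true_divide(
```

```bash
cat >> h.py <<'E'
def pred(phi,w,ts):
    out=[];t=0
    for T in ts:
        while t<T-1e-9: phi+=w*.005;w-=(.1125*w+.05)*.005;t+=.005
        out.append(phi)
    return np.array(out),w
def sknob(im):
    g=cv2.cvtColor(im,cv2.COLOR_BGR2HSV);m=np.uint8((g[...,1]<50)&(g[...,2]>95));m[:150]=0;m[250:]=0;m[:,:225]=0;m[:,345:]=0
    n,l,st,ce=cv2.connectedComponentsWithStats(m);best=[]
    for i in range(1,n):
        if st[i,4]>40:
            P=plane("side",ce[i],.087)[0]-C;best.append((st[i].tolist(),np.arctan2(P[1],P[0]).round(3),np.hypot(*P).round(4)))
    return best
E
python3 - <<'E'
from h import *
for f in("side0","side_p0","side_p1"): print(f,sknob(cv2.imread(f"pics/{f}.png")))
w=1.626-.5*.1*.23;phi,w2=pred(.536,w,.1+np.arange(.1,1.25,.1));print(phi,w2)
gap=np.array([.78,.6,.4,.22,.1,.03,0,0,0,0,0,0])
rows([.692,-.1278,.166],phi-gap+.05,.166)
E
```

```text
side0 [([291, 150, 15, 15, 178], np.float64(-1.829), np.float64(0.1842)), ([232, 158, 98, 74, 3972], np.float64(1.546), np.float64(0.0703))]
side_p0 [([292, 150, 14, 15, 175], np.float64(-1.831), np.float64(0.1847)), ([232, 172, 98, 60, 3640], np.float64(1.631), np.float64(0.0801))]
side_p1 [([292, 150, 14, 15, 173], np.float64(-1.831), np.float64(0.1846)), ([232, 172, 98, 60, 3618], np.float64(1.638), np.float64(0.0795))]
[0.85441521 1.01021089 1.16376588 1.31510523 1.46425375 1.61123594
 1.75607606 1.89879806 2.03942566 2.17798228 2.31449111 2.44897505] 1.3342903067558347
[0.02, 0.83, 0.0]
[-0.26, 1.75, 0.0]
[-0.86, 2.56, 0.0]
[-1.65, 3.09, 0.0]
[-2.39, 3.31, 0.0]
[-3.01, 3.34, 0.0]
[-3.51, 3.27, 0.0]
[-3.9, 3.14, 0.0]
[-4.26, 2.97, 0.0]
[-4.59, 2.75, 0.0]
[-4.89, 2.49, 0.0]
[-5.14, 2.19, 0.0]
```

Request:
step_arm:
  series:
    - [[0.02,0.83,0,0],[-0.26,1.75,0,0],[-0.86,2.56,0,0],[-1.65,3.09,0,0],[-2.39,3.31,0,0],[-3.01,3.34,0,0],[-3.51,3.27,0,0],[-3.9,3.14,0,0],[-4.26,2.97,0,0],[-4.59,2.75,0,0],[-4.89,2.49,0,0],[-5.14,2.19,0,0]]

```text
t: 5.5
position: [0.4853, -0.0415, 0.1658]
tcp_rot: [-0.0, 0.937, 0.348, -0.0]
ft_force: [-0.1, -0.0, -0.0]
gripper_width: -0.0001
gripper_force: 0.0
```

```bash
python3 - <<'E'
from h import *
s=env.get_state();p=s["position"];print(s["t"],p,np.arctan2(*(p[:2]-C)[::-1]),np.hypot(*(p[:2]-C)))
im=env.camera("side");cv2.imwrite("pics/side_f1.png",im);print(env.get_state()["t"])
im2=env.camera("top");cv2.imwrite("pics/top_f1.png",im2);print(knob("top",im2),env.get_state()["t"])
print(env.get_state()["position"])
cv2.imwrite("pics/c3.png",np.hstack([cv2.resize(im2[100:300,240:440],None,fx=2,fy=2,interpolation=2),cv2.resize(im[60:260,190:390],None,fx=2,fy=2,interpolation=2)]))
E
```

```text
5.5 [ 0.48531594 -0.04153211  0.16579411] 2.514921769695689 0.11504427467405623
5.55
None 5.6
[ 0.48464563 -0.04302858  0.16587155]
```

View pics/c3.png

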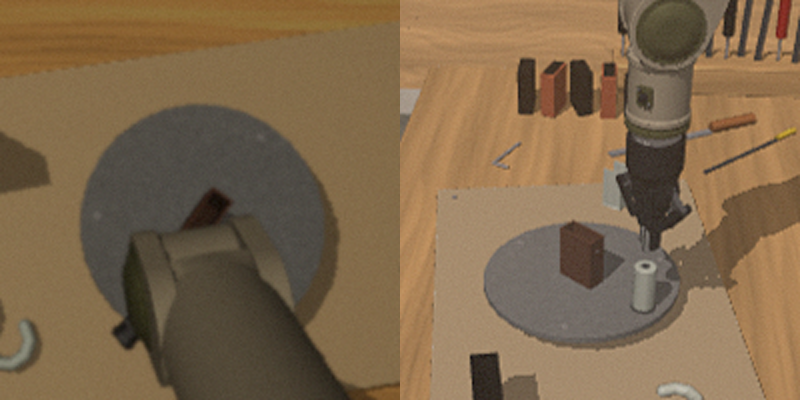

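The fingertips are right over the knob in the side view, where the knob top sits near (313,193). I'll calibrate speed from this picture and continue.

```bash
cat >> h.py <<'E'
def sk(im):
    """knob angle from side view: axis point by body columns/top row of the bright blob"""
    g=cv2.cvtColor(im,cv2.COLOR_BGR2HSV);m=np.uint8((g[...,1]<50)&(g[...,2]>130));m[:155]=0;m[245:]=0;m[:,:228]=0;m[:,338:]=0
    n,l,st,ce=cv2.connectedComponentsWithStats(m);out=[]
    for i in range(1,n):
        if st[i,4]>60:
            P=plane("side",ce[i],.092)[0]-C;out.append((st[i].tolist(),np.arctan2(P[1],P[0]).round(3),np.hypot(*P).round(4)))
    return out
E
python3 - <<'E'
from h import *
for f in("side0","side_p0","side_p1","side_f1"): print(f,sk(cv2.imread(f"pics/{f}.png")))
P=plane("side",(313,193),.122)[0]-C;print(np.arctan2(P[1],P[0]),np.hypot(*P))
w=1.626-.5*.1*.23
print("pred true .0/.05:",[pred(.536,w,[T])[0][0] for T in(-0.05,.05,1.3)], [pred(.373,1.637,[T])[0][0] for T in (.05,.15,1.4)])
E
```

```text
side0 [([291, 155, 9, 10, 73], np.float64(-1.827), np.float64(0.1576)), ([254, 158, 10, 23, 126], np.float64(-0.902), np.float64(0.1202))]
side_p0 [([237, 183, 12, 25, 173], np.float64(0.413), np.float64(0.1178))]
side_p1 [([240, 185, 12, 26, 172], np.float64(0.56), np.float64(0.1166))]
side_f1 [([291, 155, 9, 10, 74], np.float64(-1.827), np.float64(0.1576)), ([307, 190, 11, 25, 170], np.float64(2.472), np.float64(0.1112))]
2.4744150477802944 0.1162101841477926
pred true .0/.05: [np.float64(0.536), np.float64(0.6164648053369737), np.float64(2.4489750510592505)] [np.float64(0.45458696194800613), np.float64(0.6160168014146243), np.float64(2.447608978981324)]
```

```bash
python3 - <<'E'
from h import *
phi,w=pred(2.608,1.345,np.arange(.1,1.25,.1));print(phi,w)
rows([.4864,-.0402,.166],phi-np.array([.06,.01]+[0]*10),.166)
E
```

```text
[2.74154699 2.87310223 3.00268803 3.13032641 3.25603917 3.37984785
 3.50177377 3.62183799 3.74006135 3.85646444 3.97106763 4.08389106] 1.1189622557528696
[-0.27, -0.44, 0.0]
[-0.46, -0.93, 0.0]
[-0.54, -1.32, 0.0]
[-0.57, -1.69, 0.0]
[-0.55, -2.05, 0.0]
[-0.49, -2.4, 0.0]
[-0.39, -2.73, 0.0]
[-0.25, -3.05, 0.0]
[-0.07, -3.34, 0.0]
[0.13, -3.6, 0.0]
[0.36, -3.84, 0.0]
[0.61, -4.05, 0.0]
```

Request:
step_arm:
  series:
    - [[-0.27,-0.44,0,0],[-0.46,-0.93,0,0],[-0.54,-1.32,0,0],[-0.57,-1.69,0,0],[-0.55,-2.05,0,0],[-0.49,-2.4,0,0],[-0.39,-2.73,0,0],[-0.25,-3.05,0,0],[-0.07,-3.34,0,0],[0.13,-3.6,0,0],[0.36,-3.84,0,0],[0.61,-4.05,0,0]]

```text
t: 6.8
position: [0.5116, -0.2035, 0.1659]
tcp_rot: [0.0, 0.937, 0.348, 0.0]
ft_force: [0.2, 0.2, -0.1]
gripper_width: 0.0
gripper_force: 0.0
```

```bash
python3 - <<'E'
from h import *
s=env.get_state();p=s["position"];print(s["t"],p,np.arctan2(*(p[:2]-C)[::-1])%6.2832,np.hypot(*(p[:2]-C)))
im=env.camera("side");cv2.imwrite("pics/side_f2.png",im);print(sk(im))
for ph in(4.0,4.084,4.17):print(proj("side",[*(C+.116*np.array([np.cos(ph),np.sin(ph)])),.122]))
cv2.imwrite("pics/c4.png",cv2.resize(im[130:250,220:350],None,fx=4,fy=4,interpolation=2))
E
```

```text
6.8 [ 0.51162968 -0.20346832  0.16594299] 4.096422145877119 0.11574067197651527
[([291, 155, 18, 27, 207], np.float64(-2.012), np.float64(0.128))]
[[307.46536885 162.12290262]]
[[304.93080096 160.97924288]]
[[302.1864037  159.92964903]]
```

View pics/c4.png

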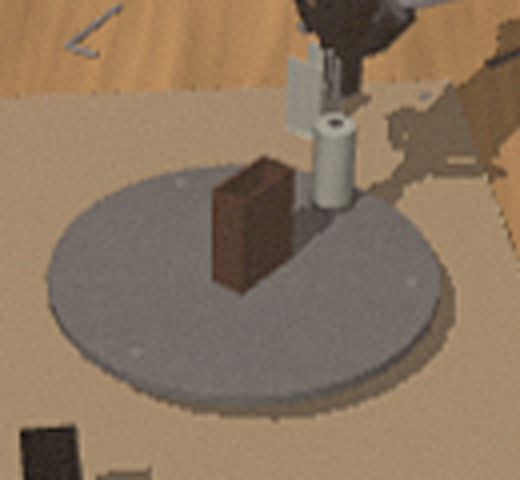

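The knob top is near (304,161), which gives φ≈4.12 at t=6.8, and the fingertips are within about 5 mm of it. The decay is slightly slower than nominal, so I'll update the model and continue.

```bash
sed -i 's/(.1125\*w+.05)/.83*(.1125*w+.05)/' h.py; python3 - <<'E'
from h import *
phi,w=pred(4.178,1.155,np.arange(.1,1.25,.1));print(phi,w)
rows([.5108,-.2022,.166],phi-np.array([.05,.01]+[0]*10),.166)
E
```

```text
[4.29279258 4.40610486 4.5179506  4.62834344 4.73729688 4.8448243
 4.95093896 5.05565399 5.15898241 5.2609371  5.36153083 5.46077626] 0.9854207667337751
[0.39, -0.23, 0.0]
[0.8, -0.4, 0.0]
[1.14, -0.49, 0.0]
[1.45, -0.53, 0.0]
[1.76, -0.54, 0.0]
[2.07, -0.52, 0.0]
[2.37, -0.46, 0.0]
[2.66, -0.38, 0.0]
[2.93, -0.26, 0.0]
[3.19, -0.12, 0.0]
[3.43, 0.04, 0.0]
[3.65, 0.22, 0.0]
```

Request:
step_arm:
  series:
    - [[0.39,-0.23,0,0],[0.8,-0.4,0,0],[1.14,-0.49,0,0],[1.45,-0.53,0,0],[1.76,-0.54,0,0],[2.07,-0.52,0,0],[2.37,-0.46,0,0],[2.66,-0.38,0,0],[2.93,-0.26,0,0],[3.19,-0.12,0,0],[3.43,0.04,0,0],[3.65,0.22,0,0]]

```text
t: 8.05
position: [0.6575, -0.1932, 0.1659]
tcp_rot: [-0.0, 0.937, 0.348, -0.0]
ft_force: [-0.3, -0.1, 0.0]
gripper_width: -0.0002
gripper_force: 0.0
```

```bash
python3 - <<'E'
from h import *
s=env.get_state();p=s["position"];print(s["t"],p,np.arctan2(*(p[:2]-C)[::-1])%6.2832,np.hypot(*(p[:2]-C)))
im=env.camera("side");cv2.imwrite("pics/side_f3.png",im);print(sk(im))
for ph in(5.38,5.46,5.54):print(proj("side",[*(C+.116*np.array([np.cos(ph),np.sin(ph)])),.122]))
cv2.imwrite("pics/c5.png",cv2.resize(im[130:250,220:350],None,fx=4,fy=4,interpolation=2))
E
```

```text
8.05 [ 0.65746922 -0.19319739  0.16591278] 5.4657708911102905 0.11543542743609093
[([251, 159, 10, 23, 134], np.float64(-0.801), np.float64(0.1189))]
[[258.42377055 159.90316224]]
[[255.91752152 160.87450038]]
[[253.54745222 161.95317249]]
```

View pics/c5.png

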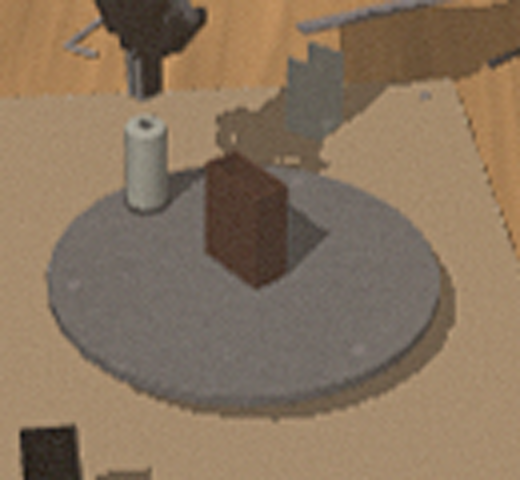

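The knob top is near (256.5,161), so φ≈5.46, which matches the fingertips to within 2 mm.

```bash
python3 - <<'E'
from h import *
phi,w=pred(5.509,.98,np.arange(.1,2.45,.1));print(phi[[11,23]],w)
rows([.6568,-.1934,.166],phi[:12]-np.array([.02]+[0]*11),.166);print()
e=C+.115*np.array([np.cos(phi[11]),np.sin(phi[11])]);print(e);rows([*e,.166],phi[12:],.166)
E
```

```text
[6.59307028 7.50565722] 0.693962131804914
[0.25, 0.26, 0.0]
[0.45, 0.53, 0.0]
[0.58, 0.77, 0.0]
[0.7, 1.01, 0.0]
[0.79, 1.26, 0.0]
[0.85, 1.51, 0.0]
[0.9, 1.77, 0.0]
[0.92, 2.02, 0.0]
[0.91, 2.27, 0.0]
[0.89, 2.52, 0.0]
[0.84, 2.76, 0.0]
[0.78, 2.99, 0.0]

[ 0.6880224  -0.07393085]
[-0.08, 0.22, 0.0]
[-0.18, 0.43, 0.0]
[-0.29, 0.63, 0.0]
[-0.42, 0.82, 0.0]
[-0.56, 1.0, 0.0]
[-0.71, 1.16, 0.0]
[-0.87, 1.31, 0.0]
[-1.03, 1.44, 0.0]
[-1.21, 1.56, 0.0]
[-1.39, 1.66, 0.0]
[-1.57, 1.75, 0.0]
[-1.76, 1.83, 0.0]
```

Request:
step_arm:
  series:
    - [[0.25,0.26,0,0],[0.45,0.53,0,0],[0.58,0.77,0,0],[0.7,1.01,0,0],[0.79,1.26,0,0],[0.85,1.51,0,0],[0.9,1.77,0,0],[0.92,2.02,0,0],[0.91,2.27,0,0],[0.89,2.52,0,0],[0.84,2.76,0,0],[0.78,2.99,0,0]]

```text
t: 9.3
position: [0.6877, -0.0735, 0.166]
tcp_rot: [-0.0, 0.937, 0.348, -0.0]
ft_force: [-0.4, 0.5, 0.2]
gripper_width: -0.0003
gripper_force: 0.0
```

Request:
step_arm:
  series:
    - [[-0.08,0.22,0,0],[-0.18,0.43,0,0],[-0.29,0.63,0,0],[-0.42,0.82,0,0],[-0.56,1.0,0,0],[-0.71,1.16,0,0],[-0.87,1.31,0,0],[-1.03,1.44,0,0],[-1.21,1.56,0,0],[-1.39,1.66,0,0],[-1.57,1.75,0,0],[-1.76,1.83,0,0]]

```text
t: 10.5
position: [0.6169, -0.0009, 0.166]
tcp_rot: [0.0, 0.937, 0.348, 0.0]
ft_force: [0.5, 0.1, -0.4]
gripper_width: -0.0002
gripper_force: 0.0
```

```bash
python3 - <<'E'
from h import *
s=env.get_state();p=s["position"];print(s["t"],p,np.arctan2(*(p[:2]-C)[::-1])%6.2832,np.hypot(*(p[:2]-C)))
im=env.camera("side");cv2.imwrite("pics/side_f4.png",im);print(sk(im))
for ph in(1.14,1.22,1.3):print(proj("side",[*(C+.116*np.array([np.cos(ph),np.sin(ph)])),.122]))
cv2.imwrite("pics/c6.png",cv2.resize(im[130:250,220:350],None,fx=4,fy=4,interpolation=2))
phi,w=pred(1.222+.035,.69,np.arange(.1,1.25,.1));e=np.array([.6568+.78*.04-1.76*.04,-.1934+2.99*.04+1.83*.04,.166]);print(e,phi[-1],w);rows(e,phi,.166)
E
```

```text
10.5 [ 0.61692732 -0.0009349   0.16599738] 1.2291465907978711 0.11469405094491479
[([292, 155, 8, 10, 73], np.float64(-1.828), np.float64(0.1575)), ([259, 196, 11, 26, 178], np.float64(1.188), np.float64(0.1157))]
[[261.14094873 198.33820425]]
[[264.22631182 199.22141989]]
[[267.43836283 199.95935658]]
[ 6.176e-01 -6.000e-04  1.660e-01] 2.011786079428087 0.5697218498334017
[-0.28, 0.08, 0.0]
[-0.47, 0.12, 0.0]
[-0.66, 0.15, 0.0]
[-0.85, 0.16, 0.0]
[-1.03, 0.16, 0.0]
[-1.21, 0.16, 0.0]
[-1.39, 0.14, 0.0]
[-1.56, 0.1, 0.0]
[-1.73, 0.06, 0.0]
[-1.9, 0.01, 0.0]
[-2.05, -0.04, 0.0]
[-2.2, -0.11, 0.0]
```

View pics/c6.png

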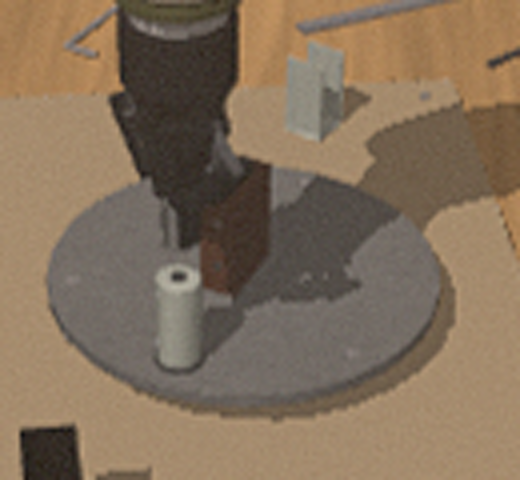

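The knob top is near (265,199.5), directly below the fingertips. I'll follow one more call for margin, then lift away and wait for a natural stop.

Request:
step_arm:
  series:
    - [[-0.26,0.08,0,0],[-0.47,0.12,0,0],[-0.66,0.15,0,0],[-0.85,0.16,0,0],[-1.03,0.16,0,0],[-1.21,0.16,0,0],[-1.39,0.14,0,0],[-1.56,0.1,0,0],[-1.73,0.06,0,0],[-1.9,0.01,0,0],[-2.05,-0.04,0,0],[-2.2,-0.11,0,0]]

```text
t: 11.75
position: [0.5291, -0.0057, 0.166]
tcp_rot: [0.0, 0.937, 0.348, 0.0]
ft_force: [-0.7, -0.5, -0.3]
gripper_width: 0.0001
gripper_force: 0.0
```

Request:
step_arm:
  series:
    - [[-0.1,-0.05,0.5,0],[-0.1,-0.05,1.3,0],[-0.1,-0.05,2.2,0],[-0.1,-0.05,3,0],[-0.1,-0.05,3,0],[-0.1,-0.05,3,0],[-0.1,-0.05,3,0],[-0.1,-0.05,3,0],[-0.1,-0.05,3,0],[-0.1,-0.05,3,0],[-0.1,-0.05,3,0],[-0.1,-0.05,3,0]]

```text
t: 12.95
position: [0.5255, -0.0075, 0.2858]
tcp_rot: [-0.0, 0.937, 0.348, -0.0]
ft_force: [-0.7, -0.2, 1.2]
gripper_width: 0.0002
gripper_force: 0.0
```

Request:
step_arm:
  series:
    - [[0,0,0,0],[0,0,0,0],[0,0,0,0],[0,0,0,0],[0,0,0,0],[0,0,0,0],[0,0,0,0],[0,0,0,0],[0,0,0,0],[0,0,0,0],[0,0,0,0],[0,0,0,0]]

```text
t: 14.15
position: [0.5255, -0.0075, 0.286]
tcp_rot: [-0.0, 0.937, 0.348, -0.0]
ft_force: [0.2, -0.5, 0.2]
gripper_width: 0.0002
gripper_force: 0.0
```

Request:
step_arm:
  series:
    - [[0,0,0,0],[0,0,0,0],[0,0,0,0],[0,0,0,0],[0,0,0,0],[0,0,0,0],[0,0,0,0],[0,0,0,0],[0,0,0,0],[0,0,0,0],[0,0,0,0],[0,0,0,0]]

```text
t: 15.35
position: [0.5255, -0.0075, 0.286]
tcp_rot: [0.0, 0.937, 0.348, -0.0]
ft_force: [-0.9, 0.6, -0.5]
gripper_width: -0.0001
gripper_force: 0.0
```

Request:
step_arm:
  series:
    - [[0,0,0,0],[0,0,0,0],[0,0,0,0],[0,0,0,0],[0,0,0,0],[0,0,0,0],[0,0,0,0],[0,0,0,0],[0,0,0,0],[0,0,0,0],[0,0,0,0],[0,0,0,0]]

```text
t: 16.55
position: [0.5255, -0.0076, 0.286]
tcp_rot: [0.0, 0.937, 0.348, -0.0]
ft_force: [-0.3, -0.6, 0.9]
gripper_width: 0.0003
gripper_force: 0.0
```

Request:
step_arm:
  series:
    - [[0,0,0,0],[0,0,0,0],[0,0,0,0],[0,0,0,0],[0,0,0,0],[0,0,0,0],[0,0,0,0],[0,0,0,0],[0,0,0,0],[0,0,0,0],[0,0,0,0],[0,0,0,0]]

```text
t: 17.75
position: [0.5255, -0.0075, 0.286]
tcp_rot: [0.0, 0.937, 0.348, -0.0]
ft_force: [0.1, 0.4, -0.2]
gripper_width: 0.0002
gripper_force: 0.0
```

Request:
step_arm:
  series:
    - [[0,0,0,0],[0,0,0,0],[0,0,0,0],[0,0,0,0],[0,0,0,0],[0,0,0,0],[0,0,0,0],[0,0,0,0],[0,0,0,0],[0,0,0,0],[0,0,0,0],[0,0,0,0]]

```text
t: 18.95
position: [0.5255, -0.0075, 0.286]
tcp_rot: [0.0, 0.937, 0.348, -0.0]
ft_force: [-0.2, -0.7, -0.7]
gripper_width: 0.0003
gripper_force: 0.0
```

Request:
step_arm:
  series:
    - [[0,0,0,0],[0,0,0,0],[0,0,0,0],[0,0,0,0],[0,0,0,0],[0,0,0,0],[0,0,0,0],[0,0,0,0],[0,0,0,0],[0,0,0,0],[0,0,0,0],[0,0,0,0]]

```text
t: 20.15
position: [0.5255, -0.0075, 0.286]
tcp_rot: [0.0, 0.937, 0.348, -0.0]
ft_force: [0.4, -0.3, 0.7]
gripper_width: 0.0002
gripper_force: 0.0
```

Request:
step_arm:
  series:
    - [[0,0,0,0],[0,0,0,0],[0,0,0,0],[0,0,0,0],[0,0,0,0],[0,0,0,0],[0,0,0,0],[0,0,0,0],[0,0,0,0],[0,0,0,0],[0,0,0,0],[0,0,0,0]]

```text
t: 21.35
position: [0.5255, -0.0075, 0.286]
tcp_rot: [0.0, 0.937, 0.348, -0.0]
ft_force: [-0.2, -0.1, 0.1]
gripper_width: -0.0001
gripper_force: 0.0
```

```bash
python3 - <<'E'
from h import *
print(env.get_state()["t"])
a=env.camera("side")
for i in range(20): b=env.camera("side")
cv2.imwrite("pics/side_w.png",b)
n=lambda q:(cv2.absdiff(a,q)[130:250,220:350].max(2)>30).sum()
print(n(b),sk(a),sk(b),env.get_state()["t"])
E
```

```text
21.35
0 [([291, 155, 16, 26, 193], np.float64(-1.988), np.float64(0.1263))] [([291, 155, 16, 26, 199], np.float64(-1.986), np.float64(0.1266))] 22.4
```

Request:
step_arm:
  series:
    - [[0,0,0,0],[0,0,0,0],[0,0,0,0],[0,0,0,0],[0,0,0,0],[0,0,0,0],[0,0,0,0],[0,0,0,0],[0,0,0,0],[0,0,0,0],[0,0,0,0],[0,0,0,0]]

```text
t: 23.6
position: [0.5255, -0.0075, 0.286]
tcp_rot: [0.0, 0.937, 0.348, -0.0]
ft_force: [-0.5, -0.5, -0.3]
gripper_width: -0.0002
gripper_force: 0.0
```

Request:
step_arm:
  series:
    - [[0,0,0,0],[0,0,0,0],[0,0,0,0],[0,0,0,0],[0,0,0,0],[0,0,0,0],[0,0,0,0],[0,0,0,0],[0,0,0,0],[0,0,0,0],[0,0,0,0],[0,0,0,0]]

```text
t: 24.8
position: [0.5255, -0.0075, 0.286]
tcp_rot: [0.0, 0.937, 0.348, -0.0]
ft_force: [0.3, 0.5, -0.2]
gripper_width: -0.0002
gripper_force: 0.0
```

```bash
python3 - <<'E'
from h import *
b=env.camera("side");a=cv2.imread("pics/side_w.png");print((cv2.absdiff(a,b)[130:250,220:350].max(2)>30).sum(),cv2.absdiff(a,b)[130:250,220:350].mean(),env.get_state()["t"])
cv2.imwrite("pics/end.png",b)
E
```

```text
0 2.6230128205128205 24.85
```

View pics/end.png

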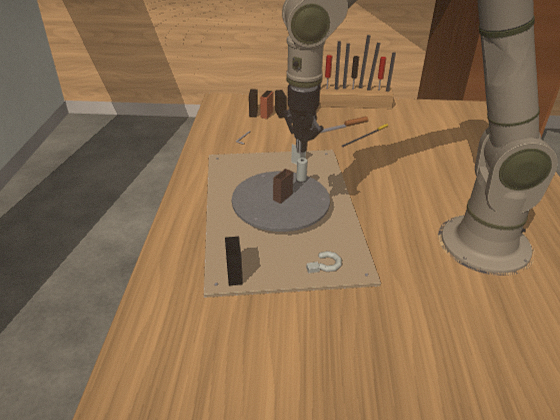

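The table is at rest with the knob at (302,170). The housing is upright at (284,186), and the other parts are where they were.

```bash
python3 -c "
from station import env
print(env.close_job())"
```

```text
the job is handed in; nothing more can be done
None
```

I pushed the turntable to about 1.6 rad/s, followed the coasting knob from about 2.5 cm above its top for about 6.5 s (still near 0.57 rad/s at the end), let it stop on its own with the housing upright and the other parts not visibly moved, and handed the job in at about 25 s; no verdict came back.

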